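# Refit the cross handle on the book press

### The arm

A 6-joint arm with a two-finger parallel gripper is mounted at the origin on the work surface. World frame = base frame: x ahead of the robot, y to its left, z up, the work surface at z = 0. Lengths are in m, angles in rad, forces in N, time in s.
With the tool pointing down it reaches from about 0.375 to 0.975 m from the base axis. Payload 3.8 kg.
Tool frame: the origin (TCP) lies on the mounting face of the last link; the fingertips stand 173 mm ahead of it and the grasp point (between the pads) lies 155 mm ahead of it; z points along the fingers, y is the direction in which the jaws open and shut (so a half turn about z gives the same grasp; the last joint's range is limited). The gripper opens to 85 mm and grips with 20 to 120 N. Pads are 22 mm wide; open, the fingers measure 114 mm over their backs; the gripper's body (76 mm by 85 mm) begins 54 mm behind the grasp point. The pads swing forward as they close: fully open they stand 13 mm farther back than shut.
Start: joints at [1.147, 0.264, 1.604, -0, 1.274, -0.037], TCP at [0.255, 0.625, 0.405] pointing down, gripper open.
Joint ranges: [-2.63, 2.63], [-0.94, 2.18], [0.31, 2.57], [-1.31, 4.45], [0, 2.66], [-2.55, 2.55]. Speed limits (rad/s): [2.57, 2.57, 3.14, 3.14, 3.14, 3.14].

### API

Orientations are given as a rotation vector (axis times angle).
In Python, from workcell import bot gives the robot as it stands.
- The arm moves only by the shell command python3 -m jog 'ROWS' [FORCE]. ROWS is JSON, a list that holds one entry, the list of rows, each a list of 7 numbers: the closure, from 0 (fully open) to 1 (shut), then the shift along the tool's x, y, z in cm, then the turn, a rotation vector about the tool's x, y, z in rad. A call has 1 to 12 rows; each row is the pose to reach, as a shift and turn from the pose commanded when the call began, along the tool's axes at that moment; what a row does not reach only later rows make up. A row lasts 1/8 s, in which the tool goes at most 62.5 mm and 10.7 degrees, less where a joint would pass 70% of its speed; a pose out of reach is approached as far as the arm can. A call with a gripper value outside its range is refused whole. The fingers move at their own pace and stop on an object; FORCE is the grip in N (left out, the last holds). Time passes only in rows, so rows that repeat a pose let the fingers close. It gives the time, the measured TCP pose, the force and the opening at its end, in the units of the state.
- bot.read_state(): the state, without advancing time (a new reading comes with each control period).
- bot.read_camera(name): name is "scene" or "top" or "wrist"; returns the picture (384x512x3 uint8, red, green, blue); there is no depth.
- bot.camera_model(name): a dict with "intrinsics" (3x3 intrinsics, pixels), "rvec" (rotation vector, rad) and "tvec" (3), from world to camera coordinates, as OpenCV has them. Camera axes: x right, y down, z forward; pixel columns grow to the right and rows downward; lengths in m; the calibration is good to about 2 mm. A picture is of the moment at which its call begins: read the wrist's pose just before it. camera_model takes no time and is no camera call; for the wrist camera it gives the pose at the moment of the call.
- bot.finish_job(): hands the job in, once; it reports no verdict.
The state is a dict: "time": time; "q": joint angles; "joint_vel": joint speeds; "joint_torque": joint torques, N m; "tool_pos": TCP position; "tcp_rot": TCP orientation; "wrist_force": force on the tool from outside, world axes, zero at the start; "torque": the same for the moment, N m; "width": opening from 0.0 (shut) to 1.0 (fully open).
Only numpy, scipy, OpenCV 4.12 (cv2) and the standard library are available. Lean on these libraries where they do the work, as an engineer would, in place of code of your own. Each camera call takes 0.05 s, during which the arm holds its last target.

### The job

The red cross handle of the book press is only sitting loosely on top of the screw, with its square socket out of line with the square end. Push one of its arms round until the handle drops onto the square, then press it down fully home against the collar and let go. Leave the other things on the desk where they are.

Things in the scene. Friction and masses are not known exactly. Their poses are not given: they have to be found in the camera images.
- handle: Loose cross handle, 0.3 to 0.5 kg: red square boss 50 x 50 x 55 mm high, two arms along its x axis (212 mm overall). In the boss's underside a blind square socket 28 x 28 mm, 46 mm deep, sides parallel to the boss's sides. Origin: centre of the underside (the socket's mouth), z up. Starts upright on the square's top, 26 mm above the collar, 20 to 70 degrees out of line, turning easily.
- handle_top (a point): Centre of the boss's flat, closed top, 55 mm above its underside; the place to press down. After the socket has dropped onto the square it rests on four spring balls in the square's sides, about 20 mm above the collar; some 11 to 19 N straight down here push it past them and on to the collar.
- bar_a (a point): Middle of the handle's +x arm, on its centre line, 60 mm out from the axis and 30 mm above the boss's underside. The arm is plain round steel 14 mm in diameter, bare from 29 to 76 mm from the axis, and ends in a black ball of 30 mm diameter centred 91 mm from the axis.
- bar_b (a point): The same point on the opposite, equal arm (-x side).
- screw_seat (a point): Centre of the top face of the steel collar (52 mm diameter) on the press's upright screw, 196 mm above the desk, z up along the screw's axis; the handle is home when its underside rests here. x and y are parallel to the sides of the square above it. The screw is tight on the album: it turns only at about 0.6 N m and need not be turned.
- square_top (a point): Centre of the top of the screw's square, 26 mm above the collar: 26 x 26 mm, corners bevelled over the top 2 mm, sides parallel to this point's x and y; above it a round pilot (26 mm diameter, 18 mm high) keeps the loose handle centred. The socket fits in four ways, a quarter turn apart; once in line within about 5 degrees, the handle drops about 6 mm by its own weight.
- press: Dark green book press, bolted down: base plate 240 mm (x) x 300 mm (y), two steel columns at y = +/-130 mm, their nuts up to 188 mm high, a cross beam 60 mm wide along y, its top at 170 mm, with the screw upright through its middle (round nut boss up to 185 mm). Boards and a brown album are clamped in it. Origin: centre of the underside, on the desk, on the screw's axis.
- glue_bottle: White bottle with orange cap, 60 mm diameter, 165 mm high, standing beside the press (its +y side). Origin: centre of the underside. To be left alone.
- glue_brush: Brush 180 mm long, lying beside the press (its -y side). Origin: centre of the underside. To be left alone.
- bone_folder: Ivory-coloured flat folding tool 182 x 24 x 6 mm lying on the desk. Origin: underside. To be left alone.
- mug: Blue mug, 80 mm across, 90 mm high. Origin: centre of the underside. To be left alone.
- stapler: Black desk stapler 150 x 34 x 46 mm. Origin: centre of the underside. To be left alone.
- clay_jar: Terracotta jar, 92 mm across, 96 mm high. Origin: centre of the underside. To be left alone.

How it is judged:
By the outcome, as a careful person would: the job done as asked, in the order asked, and still so for the second after the job is handed in, with the robot touching nothing.
It also fails if it takes over 45 s, if anything falls off the work surface, if the arm or the gripper's body presses on something with over 40 N, if the wrist force passes 120 N, or if a joint passes its speed limit or range.

## Working session

There is one attempt and no reset: what is moved stays moved. The work goes in short steps, Python scripts to look and compute and a shell command to move; the robot and the scene stay as the last step left them, time stands still between calls to the robot, and variables do not carry over. Pictures are saved under pics/ and viewed, and the job is handed in when it is done.

```bash
mkdir -p pics; ls; cat > h.py <<'E'
from workcell import bot
import numpy as np, cv2
def shot(n,f):
    im=bot.read_camera(n); cv2.imwrite('pics/'+f,im[:,:,::-1]); return im
def cam(n):
    m=bot.camera_model(n); K=np.array(m['intrinsics']);R=cv2.Rodrigues(np.array(m['rvec'],float))[0];t=np.array(m['tvec'],float); return K,R,t
def plane(n,uv,z,c=None):
    K,R,t=c or cam(n); d=R.T@np.linalg.inv(K)@np.array([uv[0],uv[1],1.]); o=-R.T@t
    return o+d*(z-o[2])/d[2]
def proj(n,p,c=None):
    K,R,t=c or cam(n); q=K@(R@np.array(p)+t); return q[:2]/q[2]
E
python3 - <<'E'
from h import *
for n in ['scene','top','wrist']:
    shot(n,n+'0.png'); K,R,t=cam(n); print(n,K[0,0],-R.T@t)
s=bot.read_state(); print({k:np.round(v,3) for k,v in s.items()})
E
```

```text
pics
scene 379.88206155052234 [ 1.41212002 -0.52973983  0.86106112]
top 350.7297745223398 [0.42139141 0.00265964 1.30715766]
wrist 300.0904187450187 [0.18086736 0.65503997 0.37315843]
{'time': np.float64(0.15), 'q': array([ 1.147,  0.265,  1.605, -0.   ,  1.274, -0.037]), 'joint_vel': array([ 0.   , -0.002, -0.005, -0.002,  0.002,  0.001]), 'joint_torque': array([ 1.0000e-03, -5.1590e+01, -3.6796e+01, -0.0000e+00,  8.0000e-03,
       -0.0000e+00]), 'tool_pos': array([0.255, 0.625, 0.404]), 'tcp_rot': array([-6.040e-01, -3.083e+00,  3.000e-03]), 'wrist_force': array([ 0.128,  0.559, -0.263]), 'torque': array([-0.001,  0.03 , -0.007]), 'width': np.float64(1.005)}
```

View pics/scene0.png

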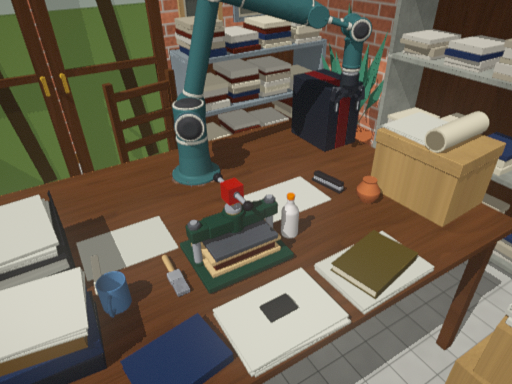

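View pics/top0.png

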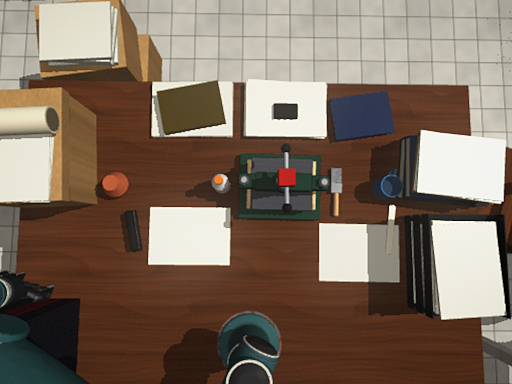

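```bash
python3 - <<'E'
from h import *
a=cv2.imread('pics/scene0.png'); cv2.imwrite('pics/sz.png',cv2.resize(a[160:290,170:310],None,fx=5,fy=4.6,interpolation=cv2.INTER_CUBIC))
a=cv2.imread('pics/top0.png'); cv2.imwrite('pics/tz.png',cv2.resize(a[135:230,205:350],None,fx=5.5,fy=5.5,interpolation=cv2.INTER_CUBIC))
r=a[:,:,::-1].astype(int); m=((r[:,:,0]>150)&(r[:,:,1]<50)&(r[:,:,2]<50)).astype(np.uint8)
m[:, :250]=0;m[:,320:]=0
c=max(cv2.findContours(m,0,2)[0],key=cv2.contourArea); print(cv2.minAreaRect(c),cv2.moments(m,True)['m10']/m.sum(),cv2.moments(m,True)['m01']/m.sum())
b=cv2.minAreaRect(c); z=.196+.026+.055
print(plane('top',b[0],z)); print([plane('top',p,z)[:2].round(3) for p in cv2.boxPoints(b)])
E
```

```text
((287.0, 176.5), (15.0, 16.0), 90.0) 286.6307692307692 176.57692307692307
[ 0.56855407 -0.10905856  0.277     ]
[array([ 0.591, -0.085]), array([ 0.591, -0.133]), array([ 0.546, -0.133]), array([ 0.546, -0.085])]
```

View pics/sz.png

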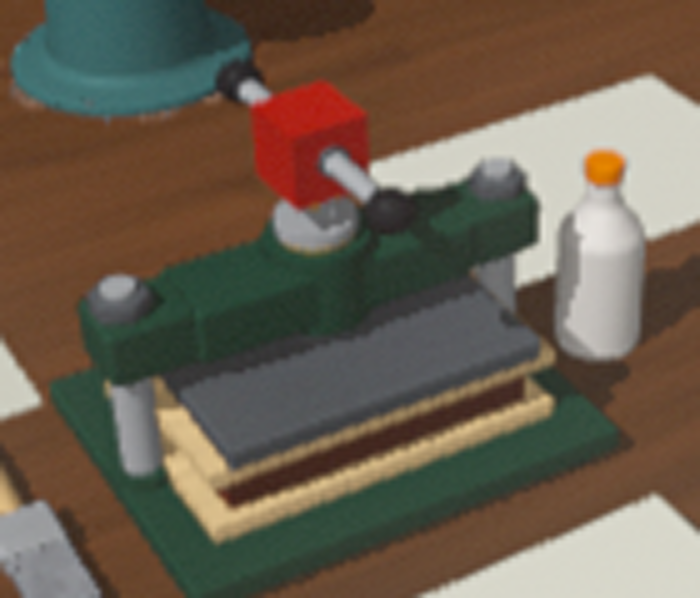

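View pics/tz.png

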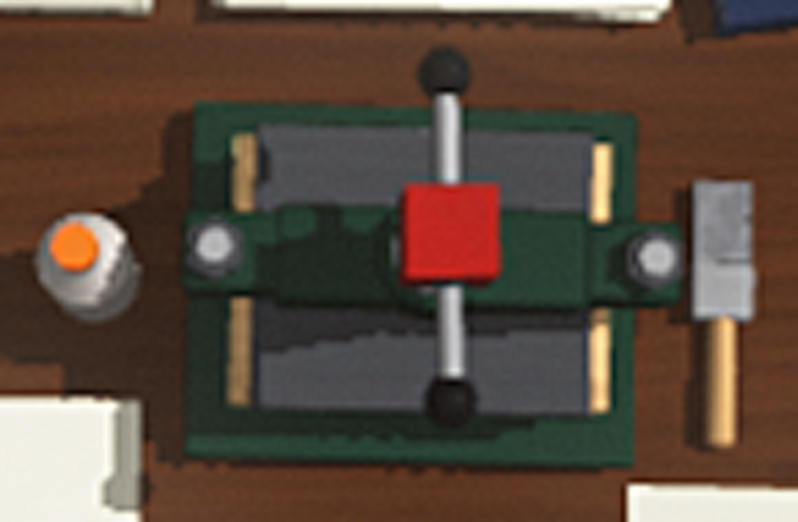

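View pics/wrist0.png

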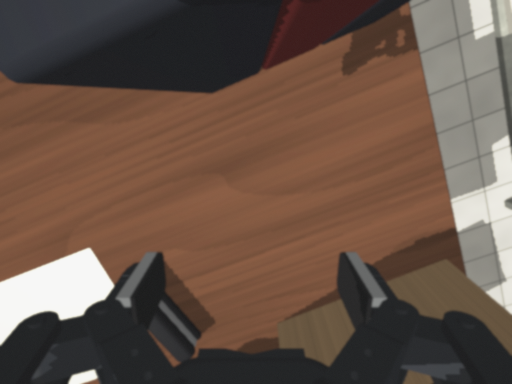

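```bash
cat >> h.py <<'E'
from scipy.spatial.transform import Rotation as Ro
C=np.array([.5686,-.109])
def tool():
    s=bot.read_state(); return np.array(s['tool_pos']),Ro.from_rotvec(s['tcp_rot']).as_matrix(),s
def rel(p,Rt=None):
    "shift cm / rotvec in tool axes to reach"
    P,R,s=tool(); d=R.T@(np.array(p)-P)*100; 
    w=Ro.from_matrix(R.T@(Rt if Rt is not None else R)).as_rotvec(); return d.round(2),w.round(3)
DOWN=np.array([[-1,0,0],[0,1,0],[0,0,-1.]])
E
python3 - <<'E'
from h import *
P,R,s=tool(); K,Rc,t=cam('wrist'); print(R.round(3)); print('cam pos in tool',R.T@(-Rc.T@t-P)); print('cam axes in tool (cols)\n',(R.T@Rc.T).round(3))
for zz in [.252]:
  p=plane('top',(205+443/5.5,135+72/5.5),zz);q=plane('top',(205+450/5.5,135+402/5.5),zz);print(p,q,(p+q)/2,np.degrees(np.arctan2(p[1]-q[1],p[0]-q[0])),np.linalg.norm(p-q))
p=plane('top',(205+214/5.5,135+243/5.5),.188);q=plane('top',(205+655/5.5,135+257/5.5),.188);print(p,q,(p+q)/2)
# candidate look pose
for tilt in [.6,.7,.8]:
  Rt=DOWN@Ro.from_rotvec([0,-tilt,0]).as_matrix(); print(tilt,'tool z',Rt[:,2].round(2),'cam fwd',(Rt@R.T@Rc.T)[:,2].round(2))
E
```

```text
[[-0.926  0.377 -0.001]
 [ 0.377  0.926 -0.002]
 [ 0.    -0.002 -1.   ]]
cam pos in tool [0.07959635 0.00020514 0.03048991]
cam axes in tool (cols)
 [[-0.001 -0.949 -0.314]
 [ 1.    -0.001 -0.001]
 [ 0.001 -0.314  0.949]]
[ 0.65990573 -0.10746025  0.252     ] [ 0.47603179 -0.11105176  0.252     ] [ 0.56796876 -0.109256    0.252     ] 1.118982755499624 0.18390900821983783
[0.57128013 0.02010711 0.188     ] [ 0.56536388 -0.23854052  0.188     ] [ 0.56832201 -0.1092167   0.188     ]
0.6 tool z [ 0.56  0.   -0.83] cam fwd [ 0.8  -0.   -0.61]
0.7 tool z [ 0.64  0.   -0.76] cam fwd [ 0.85 -0.   -0.52]
0.8 tool z [ 0.72  0.   -0.7 ] cam fwd [ 0.9  -0.   -0.44]
```

```bash
python3 - <<'E'
from h import *
P,R,s=tool(); K,Rc,t=cam('wrist'); M=R.T@Rc.T; cp=np.array([.0796,0,.0305])
for p,tilt in [((.42,-.01,.44),.3),((.42,0.0,.42),.35)]:
  Rt=DOWN@Ro.from_rotvec([0,-tilt,0]).as_matrix(); A=(Rt@M).T; o=np.array(p)+Rt@cp; c=(K,A,-A@o)
  print(o,[proj('',q,c).round() for q in [(.568,-.109,.196),(.568,-.109,.277),(.66,-.109,.25),(.476,-.11,.25)]], rel(p,Rt), np.degrees(np.arcsin((o[2]-.2)/np.linalg.norm(o-[.568,-.109,.2]))))
print(rel((.35,.45,.46),DOWN),rel((.45,.2,.46),DOWN))
E
```

```text
[ 0.35296858 -0.01        0.38733883] [array([145., 263.]), array([113., 350.]), array([149., 371.]), array([ 88., 228.])] (array([-39.27, -52.56,  -3.54]), array([-0.06 , -0.297, -0.384])) 38.35710229469965
[0.35568432 0.         0.36405447] [array([127., 265.]), array([ 88., 363.]), array([134., 376.]), array([ 50., 238.])] (array([-38.89, -51.63,  -1.55]), array([-0.069, -0.346, -0.382])) 34.504480929257745
(array([-15.44, -12.6 ,  -5.61]), array([-0.002, -0.   , -0.387])) (array([-34.13, -31.99,  -5.58]), array([-0.002, -0.   , -0.387]))
```

```bash
python3 - <<'E'
from h import *
P,R,s=tool(); K,Rc,t=cam('wrist'); M=R.T@Rc.T; cp=np.array([.0796,0,.0305])
for p,tilt,yaw in [((.40,.03,.40),.6,-.3),((.40,0.03,.40),.5,-.2),((.42,0.03,.42),.6,-.2)]:
  Rt=Ro.from_rotvec([0,0,yaw]).as_matrix()@DOWN@Ro.from_rotvec([0,-tilt,0]).as_matrix(); A=(Rt@M).T; o=np.array(p)+Rt@cp; c=(K,A,-A@o)
  print(o,[proj('',q,c).round() for q in [(.568,-.109,.196),(.568,-.109,.277),(.66,-.109,.25),(.476,-.11,.25)]], 'tip',p+Rt[:,2]*.173,rel(p,Rt), np.degrees(np.arcsin((o[2]-.2)/np.linalg.norm(o-[.568,-.109,.2]))))
E
```

```text
[0.35368995 0.04432538 0.32988172] [array([162., 243.]), array([143., 337.]), array([198., 328.]), array([ 63., 254.])] tip [0.49332028 0.00113266 0.25721694] (array([-35.91, -49.61,   0.45]), array([-0.028, -0.6  , -0.084])) 26.238283978073024
[0.34586789 0.04097312 0.33507146] [array([139., 268.]), array([111., 367.]), array([168., 360.]), array([ 40., 273.])] tip [0.48128733 0.01352224 0.24817822] (array([-35.91, -49.61,   0.45]), array([-0.048, -0.499, -0.182])) 26.746311116772496
[0.37249116 0.03963052 0.34988172] [array([132., 208.]), array([106., 298.]), array([165., 301.]), array([ 22., 195.])] tip [0.51573599 0.01059335 0.27721694] (array([-37.76, -48.85,  -1.55]), array([-0.058, -0.598, -0.181])) 31.395339957665897
```

```bash
python3 -m jog '[[[0.5,-3.8,-4.9,-2,0,0,-0.02],[1,-7.6,-9.8,-4,0,0,-0.04],[1,-11.4,-14.7,-4,0,-0.05,-0.05],[1,-15.2,-19.6,-4,0,-0.1,-0.07],[1,-19,-24.5,-4,-0.02,-0.15,-0.09],[1,-22.8,-29.4,-4,-0.03,-0.3,-0.11],[1,-26.6,-34.3,-4,-0.04,-0.42,-0.13],[1,-30.4,-39.2,-4,-0.05,-0.52,-0.15],[1,-34.2,-44.1,-3,-0.058,-0.6,-0.18],[1,-37.8,-48.9,-1.6,-0.058,-0.6,-0.18],[1,-37.8,-48.9,-1.6,-0.058,-0.6,-0.18]]]'
python3 - <<'E'
from h import *
a=shot('wrist','w1.png'); P,R,s=tool(); print(P,s['time'],s['width'],np.degrees(Ro.from_matrix(DOWN.T@R).as_rotvec()))
print([proj('wrist',q).round() for q in [(.568,-.109,.196),(.568,-.109,.222)]])
E
```

```text
time: 1.52
tool_pos: [0.4197, 0.0246, 0.419]
tcp_rot: [0.269, 2.53, -0.082]
wrist_force: [-0.3, 0.4, -1.0]
width: 0.001
[0.41989619 0.02671692 0.41968862] 1.575 0.0012221292459936208 [  3.47300864 -34.26648565  11.60243478]
[array([137., 209.]), array([130., 234.])]
```

View pics/w1.png

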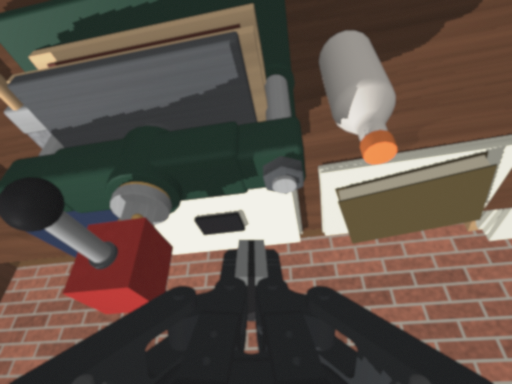

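```bash
python3 - <<'E'
from h import *
a=cv2.imread('pics/w1.png'); b=a[170:235,95:185]; b=cv2.rotate(b,cv2.ROTATE_180); b=cv2.resize(b,None,fx=8,fy=8,interpolation=cv2.INTER_CUBIC); b=cv2.convertScaleAbs(b,alpha=1.3); cv2.imwrite('pics/w1z.png',b)
E
```

```text
(no output)
```

View pics/w1z.png

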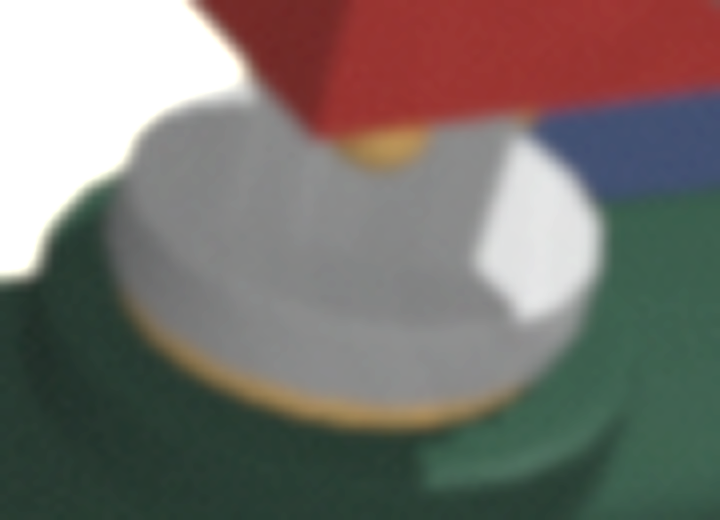

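```bash
python3 - <<'E'
from h import *
def uv(x,y): return 95+(89.5-x/8),170+(64.5-y/8)
A=np.array([.568,-.109])
for x,y in [(475,265),(245,230),(525,320),(360,265)]:
  p=plane('wrist',uv(x,y),.196)[:2]-A; print((x,y),p.round(4),np.linalg.norm(p),np.degrees(np.arctan2(p[1],p[0])))
for z in (.208,.21,.212,.214,.216,.218):
  for x,y in [(385,150),(530,118)]:
    p=plane('wrist',uv(x,y),z)[:2]-A; print(z,(x,y),p.round(4),np.linalg.norm(p),np.degrees(np.arctan2(p[1],p[0])))
# collar check
for x,y in [(120,200),(600,230),(385,395)]:
  print('collar',plane('wrist',uv(x,y),.196)[:2]-A)
E
```

```text
(475, 265) [-0.0121 -0.0042] 0.01281617980461816 -160.94659435508595
(245, 230) [-0.0008  0.0171] 0.017141436264777283 92.81122685468254
(525, 320) [-0.0221 -0.0041] 0.022496864484704036 -169.55659120019115
(360, 265) [-0.0095  0.008 ] 0.012413380500714914 140.02920602645167
0.208 (385, 150) [-0.0055  0.0058] 0.008043171880273392 133.44373213199265
0.208 (530, 118) [-0.003  -0.0127] 0.013105035831569002 -103.43673313477095
0.21 (385, 150) [-0.0082  0.0078] 0.011349513447908974 136.41234112941504
0.21 (530, 118) [-0.0058 -0.0105] 0.011978714141789134 -118.7976983451518
0.212 (385, 150) [-0.0109  0.0098] 0.014672562441179909 138.0391570373593
0.212 (530, 118) [-0.0085 -0.0082] 0.011840877687201103 -135.84615992790359
0.214 (385, 150) [-0.0136  0.0118] 0.018003069548101783 139.0646529368995
0.214 (530, 118) [-0.0112 -0.006 ] 0.012723692069693735 -151.8686472104608
0.216 (385, 150) [-0.0163  0.0138] 0.02133754271687981 139.76980578904724
0.216 (530, 118) [-0.0139 -0.0038] 0.01444117235317435 -164.94886940584138
0.218 (385, 150) [-0.019   0.0158] 0.024674374089588533 140.2842977035398
0.218 (530, 118) [-0.0167 -0.0015] 0.016738331504434996 -174.85497543709909
collar [0.00749762 0.02816142]
collar [-0.0090323  -0.02116362]
collar [-0.03045939  0.01656545]
```

```bash
python3 - <<'E'
from h import *
for p in [(.48,.03,.47),(.56,-.02,.47),(.624,-.076,.46),(.624,-.076,.407)]: print(rel(p,DOWN))
E
```

```text
(array([-7.64,  1.57, -0.87]), array([-0.061,  0.598, -0.203]))
(array([-14.95,  -1.66,   4.13]), array([-0.061,  0.598, -0.203]))
(array([-20.52,  -5.82,   9.14]), array([-0.061,  0.598, -0.203]))
(array([-17.52,  -5.83,  13.51]), array([-0.061,  0.598, -0.203]))
```

```bash
python3 -m jog '[[[1,-4,0.8,-0.5,-0.018,0.18,-0.06],[1,-7.6,1.6,-0.9,-0.036,0.36,-0.12],[1,-11.3,0,1.6,-0.055,0.54,-0.18],[1,-15,-1.7,4.1,-0.061,0.598,-0.203],[1,-18,-4,7,-0.061,0.598,-0.203],[1,-20.5,-5.8,9.1,-0.061,0.598,-0.203],[1,-19,-5.8,11.3,-0.061,0.598,-0.203],[1,-17.5,-5.8,13.5,-0.061,0.598,-0.203],[1,-17.5,-5.8,13.5,-0.061,0.598,-0.203]]]'
python3 - <<'E'
from h import *
shot('wrist','w2.png'); shot('top','t2.png');P,R,s=tool(); print(P,s['time'],s['wrist_force'],np.degrees(Ro.from_matrix(DOWN.T@R).as_rotvec()))
a=cv2.imread('pics/t2.png'); cv2.imwrite('pics/t2z.png',cv2.resize(a[135:230,205:350],None,fx=5,fy=5))
E
```

```text
time: 2.7
tool_pos: [0.6247, -0.0682, 0.4053]
tcp_rot: [0.018, -3.137, -0.001]
wrist_force: [-0.0, -0.5, -1.0]
width: -0.001
[ 0.62543594 -0.06904337  0.40888476] 2.8 [ 0.66836132  0.43602095 -0.14229549] [ 0.01814579 -0.11243177 -0.63297346]
```

View pics/w2.png

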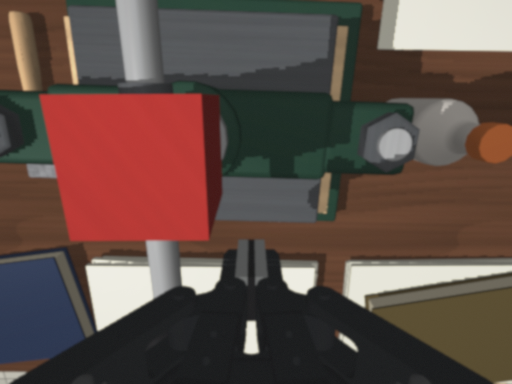

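View pics/t2z.png

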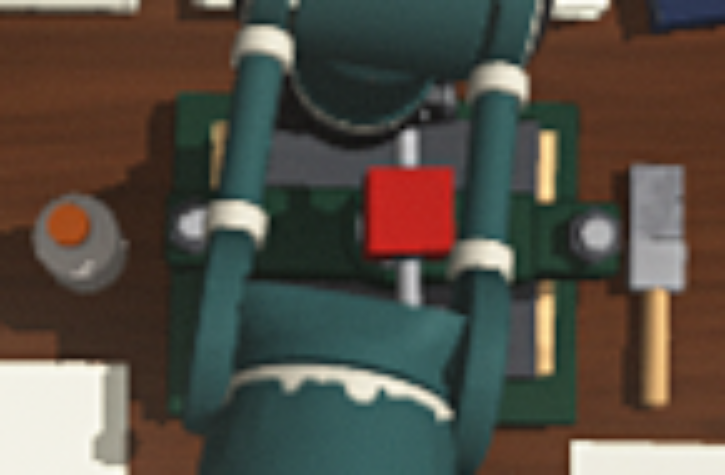

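```bash
python3 -m jog '[[[1,0,0,0,0,0,0]]]'; cat > pl.py <<'E'
from h import *
import sys
A=np.array([.568,-.109]); P,R,s=tool(); print(P,s['time'],s['wrist_force'])
def tgt(ph,r=.056,off=.0215,z=.407):
    a=np.radians(ph); c,n=np.cos(a),np.sin(a); return np.array([A[0]+c*r-n*off,A[1]+n*r+c*off,z]), Ro.from_rotvec([0,0,a]).as_matrix()@DOWN
if __name__=='__main__':
  for ph in map(float,sys.argv[1:]): print(ph,*rel(*tgt(ph)))
E
python3 pl.py 1 0 -5 -10 -15 -20 -25 -30 -35 -40
```

```text
time: 2.92
tool_pos: [0.6256, -0.0701, 0.4104]
tcp_rot: [-0.015, 3.137, -0.001]
wrist_force: [0.6, -0.3, 0.3]
width: 0.004
[ 0.62556807 -0.07007744  0.41038725] 2.925 [ 0.60745904 -0.29070938  0.29061986]
1.0 [ 0.21 -1.64  0.34] [-0.001  0.005 -0.008]
0.0 [ 0.18 -1.74  0.34] [-0.001  0.005  0.01 ]
-5.0 [ 0.01 -2.24  0.34] [-0.     0.005  0.097]
-10.0 [-0.1  -2.75  0.34] [-0.     0.005  0.184]
-15.0 [-0.18 -3.27  0.34] [-0.     0.005  0.272]
-20.0 [-0.2  -3.79  0.34] [0.    0.005 0.359]
-25.0 [-0.18 -4.31  0.34] [0.    0.005 0.446]
-30.0 [-0.12 -4.83  0.34] [0.001 0.005 0.533]
-35.0 [-0.01 -5.34  0.34] [0.001 0.005 0.621]
-40.0 [ 0.14 -5.84  0.34] [0.001 0.005 0.708]
```

```bash
python3 -m jog '[[[1,0.2,-0.8,0.3,0,0,0],[1,0.2,-1.5,0.3,0,0,0],[1,0,-2.2,0.3,0,0,0.1],[1,-0.1,-2.7,0.3,0,0,0.18],[1,-0.2,-3.3,0.3,0,0,0.27],[1,-0.2,-3.6,0.3,0,0,0.33],[1,-0.2,-3.8,0.3,0,0,0.36]]]'
cat > yaw.py <<'E'
from h import *
import sys
def boss(f):
    a=shot('wrist',f).astype(int); P,R,s=tool()
    m=((a[:,:,0]>170)&(a[:,:,1]<60)&(a[:,:,2]<60)).astype(np.uint8)
    c=max(cv2.findContours(m,0,2)[0],key=cv2.contourArea); ap=cv2.minAreaRect(c); bx=cv2.boxPoints(ap)
    for z in (.277,.271,.251):
        w=np.array([plane('wrist',p,z)[:2] for p in bx]); e=w[1]-w[0]; f2=w[2]-w[1]
        print(z,'ctr',w.mean(0).round(4),'sides',np.linalg.norm(e).round(4),np.linalg.norm(f2).round(4),'yaw mod90',(np.degrees(np.arctan2(e[1],e[0]))%90).round(1),(np.degrees(np.arctan2(f2[1],f2[0]))%90).round(1))
    print(P.round(4),s['time'],np.round(s['wrist_force'],2))
boss(sys.argv[1])
E
python3 yaw.py w3.png
```

```text
time: 3.8
tool_pos: [0.6271, -0.1099, 0.4055]
tcp_rot: [0.552, 3.091, 0.001]
wrist_force: [0.4, 0.4, -0.5]
width: -0.004
0.277 ctr [ 0.5451 -0.1204] sides 0.0105 0.017 yaw mod90 48.4 57.4
0.271 ctr [ 0.5446 -0.1228] sides 0.0111 0.018 yaw mod90 48.4 57.4
0.251 ctr [ 0.5431 -0.1306] sides 0.0133 0.0215 yaw mod90 48.4 57.4
[ 0.6272 -0.11    0.4056] 3.85 [-0.29 -0.09  0.17]
```

View pics/w3.png

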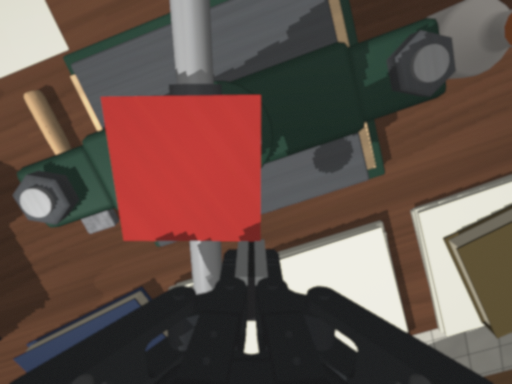

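```bash
sed -i 's/(a\[:,:,0\]>170)&(a\[:,:,1\]<60)&(a\[:,:,2\]<60)/(a[:,:,0]>185)\&(a[:,:,1]<75)\&(a[:,:,2]<75)/' yaw.py
python3 - <<'E'
import cv2
a=cv2.imread('pics/w3.png'); print(a[170,180],a[235,180],a[120,255],cv2.imread('pics/w2.png')[170,214])
E
python3 pl.py -20 -25 -28 -30 -32 -34 -36
```

```text
[ 56  61 192] [ 36  39 114] [ 55  59 189] [24 26 70]
[ 0.62715291 -0.10995429  0.40557587] 3.85 [-0.28902176 -0.09322572  0.17152763]
-20.0 [-0.01  0.22 -0.14] [ 0.     0.002 -0.005]
-25.0 [-0.18 -0.28 -0.14] [0.001 0.002 0.082]
-28.0 [-0.26 -0.58 -0.14] [0.001 0.002 0.134]
-30.0 [-0.3  -0.79 -0.14] [0.001 0.002 0.169]
-32.0 [-0.34 -0.99 -0.14] [0.001 0.002 0.204]
-34.0 [-0.37 -1.2  -0.14] [0.001 0.002 0.239]
-36.0 [-0.39 -1.41 -0.14] [0.001 0.002 0.274]
```

```bash
python3 -m jog '[[[1,-0.1,-0.2,0,0,0,0.05],[1,-0.2,-0.4,0,0,0,0.1],[1,-0.2,-0.6,0,0,0,0.13],[1,-0.2,-0.6,0,0,0,0.13]]]'
sed -i 's/>185)/>105)/' yaw.py; python3 yaw.py w4.png
```

```text
time: 4.35
tool_pos: [0.627, -0.1157, 0.4055]
tcp_rot: [0.749, 3.049, 0.0]
wrist_force: [0.3, -0.2, -1.0]
width: -0.002
0.277 ctr [ 0.5653 -0.1115] sides 0.0482 0.0505 yaw mod90 63.7 63.9
0.271 ctr [ 0.5658 -0.1135] sides 0.0512 0.0536 yaw mod90 63.7 63.9
0.251 ctr [ 0.5675 -0.1203] sides 0.061 0.0639 yaw mod90 63.7 63.9
[ 0.627  -0.1156  0.4054] 4.4 [-0.48 -0.53  0.1 ]
```

View pics/w4.png

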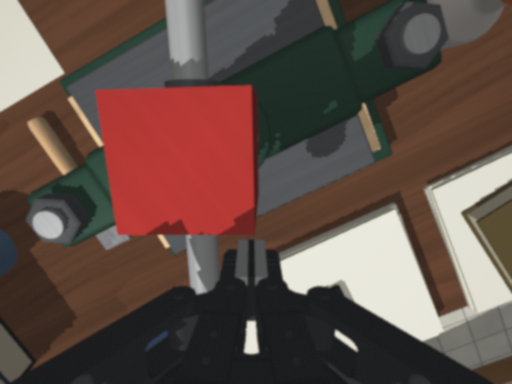

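```bash
python3 pl.py -28 -32 -36 -40 -44
```

```text
[ 0.62702512 -0.11556167  0.40542526] 4.4 [-0.47682858 -0.52592255  0.10143225]
-28.0 [-0.08 -0.04 -0.16] [0.001 0.002 0.007]
-32.0 [-0.21 -0.44 -0.16] [0.001 0.002 0.077]
-36.0 [-0.32 -0.84 -0.16] [0.001 0.002 0.147]
-40.0 [-0.4  -1.26 -0.16] [0.001 0.002 0.217]
-44.0 [-0.44 -1.67 -0.16] [0.001 0.002 0.287]
```

```bash
python3 -m jog '[[[1,-0.15,-0.25,0,0,0,0.04],[1,-0.2,-0.45,0,0,0,0.08],[1,-0.2,-0.45,0,0,0,0.08]]]'
python3 yaw.py w5.png
```

```text
time: 4.78
tool_pos: [0.6267, -0.1205, 0.4054]
tcp_rot: [0.871, 3.016, 0.001]
wrist_force: [0.2, 0.2, -0.0]
width: -0.002
0.277 ctr [ 0.5665 -0.1082] sides 0.0481 0.0464 yaw mod90 47.3 55.9
0.271 ctr [ 0.5669 -0.1101] sides 0.0511 0.0492 yaw mod90 47.3 55.9
0.251 ctr [ 0.5683 -0.1163] sides 0.0609 0.0587 yaw mod90 47.3 55.9
[ 0.6267 -0.1204  0.4054] 4.825 [-0.28  0.02  0.22]
```

View pics/w5.png

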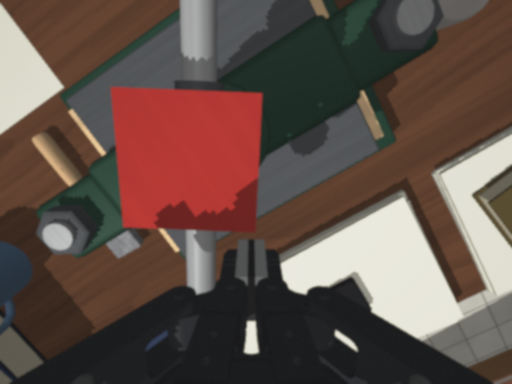

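```bash
python3 - <<'E'
from h import *
shot('scene','s5.png')
a=cv2.imread('pics/s5.png'); cv2.imwrite('pics/s5z.png',cv2.resize(a[150:230,190:290],None,fx=7,fy=7,interpolation=cv2.INTER_CUBIC))
E
```

```text
(no output)
```

View pics/s5z.png

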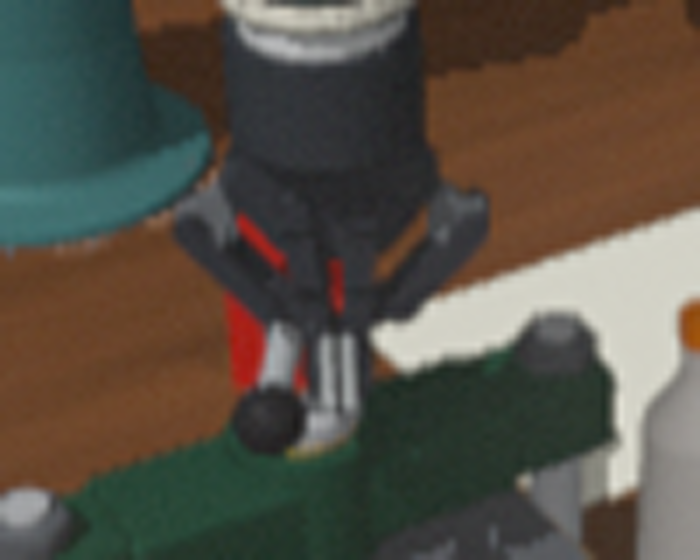

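```bash
cat > yaw.py <<'E'
from h import *
import sys
def boss(f):
    a=shot('wrist',f).astype(int); P,R,s=tool()
    m=((a[:,:,0]>105)&(a[:,:,0]>2.2*a[:,:,1])&(a[:,:,2]<75)).astype(np.uint8); m[250:]=0
    c=cv2.convexHull(max(cv2.findContours(m,0,2)[0],key=cv2.contourArea))
    e=2
    q=c
    while len(q)>4 and e<20: q=cv2.approxPolyDP(c,e,True); e+=1
    q=q[:,0,:].astype(float); print('px',q.tolist())
    for z in (.277,.271,.251):
        w=np.array([plane('wrist',p,z)[:2] for p in q]); d=np.roll(w,-1,0)-w
        print(z,'ctr',w.mean(0).round(4),'sides',np.linalg.norm(d,axis=1).round(4),np.linalg.norm(d,axis=1).mean().round(4),'yaw',(np.degrees(np.arctan2(d[:,1],d[:,0]))%90).round(1))
    print(P.round(4),s['time'],np.round(s['wrist_force'],2))
boss(sys.argv[1])
E
python3 yaw.py w6.png; python3 pl.py -32 -34 -36 -38 -40 -44
```

```text
px [[112.0, 87.0], [261.0, 93.0], [253.0, 231.0], [123.0, 225.0]]
0.277 ctr [ 0.5669 -0.107 ] sides [0.0458 0.0468 0.0463 0.0463] 0.0463 yaw [55.6 54.9 54.9 54.2]
0.271 ctr [ 0.5674 -0.1088] sides [0.0486 0.0497 0.0491 0.0491] 0.0491 yaw [55.6 54.9 54.9 54.2]
0.251 ctr [ 0.5689 -0.1148] sides [0.0579 0.0593 0.0586 0.0586] 0.0586 yaw [55.6 54.9 54.9 54.2]
[ 0.6267 -0.1203  0.4054] 4.925 [-0.13  0.36 -0.13]
[ 0.62674899 -0.12033591  0.4053981 ] 4.925 [-0.13101554  0.36147842 -0.13043778]
-32.0 [-0.02 -0.   -0.16] [ 0.001  0.002 -0.003]
-34.0 [-0.09 -0.2  -0.16] [0.001 0.002 0.032]
-36.0 [-0.15 -0.4  -0.16] [0.001 0.002 0.067]
-38.0 [-0.21 -0.6  -0.16] [0.001 0.002 0.102]
-40.0 [-0.26 -0.8  -0.16] [0.001 0.002 0.137]
-44.0 [-0.35 -1.21 -0.16] [0.001 0.002 0.206]
```

```bash
python3 - <<'E'
from h import *
P,R,s=tool()
for z in (.47,.449,.443): print(rel((.5677,-.109,z)))
E
```

```text
(array([ 5.59, -2.18, -6.47]), array([0., 0., 0.]))
(array([ 5.59, -2.18, -4.37]), array([0., 0., 0.]))
(array([ 5.6 , -2.18, -3.77]), array([0., 0., 0.]))
```

```bash
python3 -m jog '[[[1,0,1,0,0,0,0],[1,0,1.8,0,0,0,0],[1,0,1.8,-2.5,0,0,0],[1,0,1.8,-5,0,0,0],[1,0.5,1.5,-6.8,0,0,0],[1,0.5,1,-6.8,0,0,0],[1,0.5,1,-6.8,0,0,0]]]'
python3 yaw.py w7.png
python3 - <<'E'
from h import *
shot('scene','s7.png')
a=cv2.imread('pics/s7.png'); cv2.imwrite('pics/s7z.png',cv2.resize(a[150:230,190:290],None,fx=7,fy=7,interpolation=cv2.INTER_CUBIC))
for z in (.47,.449,.443): print(rel((.5677,-.109,z)))
E
```

```text
time: 5.8
tool_pos: [0.6273, -0.1094, 0.4725]
tcp_rot: [0.871, 3.018, 0.0]
wrist_force: [-0.4, 0.7, -0.6]
width: 0.002
px [[150.0, 102.0], [240.0, 105.0], [236.0, 191.0], [154.0, 186.0]]
0.277 ctr [ 0.5669 -0.1071] sides [0.0472 0.0475 0.047  0.046 ] 0.0469 yaw [55.9 54.3 54.1 54.5]
0.271 ctr [ 0.5672 -0.1086] sides [0.0489 0.0492 0.0487 0.0477] 0.0486 yaw [55.9 54.3 54.1 54.5]
0.251 ctr [ 0.568  -0.1135] sides [0.0546 0.055  0.0544 0.0533] 0.0543 yaw [55.9 54.3 54.1 54.5]
[ 0.6273 -0.1093  0.472 ] 5.85 [ 0.72 -0.08  0.56]
(array([ 5.06, -3.16,  0.19]), array([0., 0., 0.]))
(array([ 5.06, -3.16,  2.29]), array([0., 0., 0.]))
(array([ 5.06, -3.16,  2.89]), array([0., 0., 0.]))
```

View pics/w7.png

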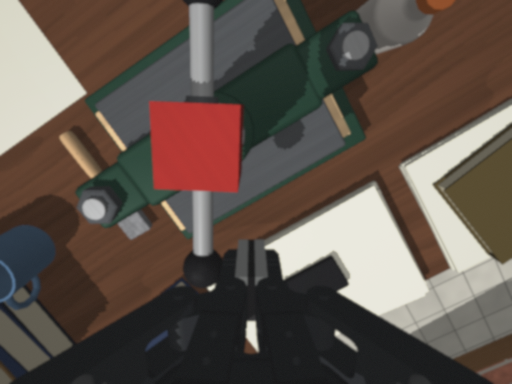

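View pics/s7z.png

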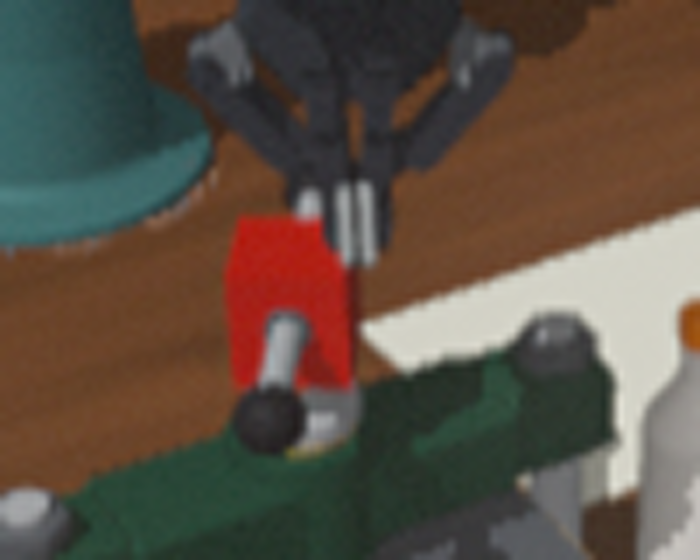

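```bash
python3 -m jog '[[[1,2.5,-1.6,0,0,0,0],[1,5.1,-3.1,0,0,0,0],[1,5.1,-3.1,1,0,0,0],[1,5.1,-3.1,2,0,0,0],[1,5.1,-3.1,2.3,0,0,0],[1,5.1,-3.1,2.3,0,0,0]]]'
python3 - <<'E'
from h import *
P,R,s=tool();print(P,s['wrist_force'],s['time']);print(rel((.5677,-.109,.444)),rel((.5677,-.109,.424)))
E
```

```text
time: 6.65
tool_pos: [0.5686, -0.1083, 0.4493]
tcp_rot: [0.87, 3.018, 0.001]
wrist_force: [0.1, -0.4, -0.0]
width: 0.0
[ 0.56856146 -0.10825166  0.44931224] [ 0.09104161 -0.3753589  -0.01527499] 6.65
(array([ 0.03, -0.11,  0.53]), array([0., 0., 0.])) (array([ 0.03, -0.11,  2.53]), array([0., 0., 0.]))
```

```bash
python3 -m jog '[[[1,0,-0.1,0.3,0,0,0],[1,0,-0.1,0.5,0,0,0],[1,0,-0.1,0.7,0,0,0],[1,0,-0.1,0.8,0,0,0]]]'
python3 -m jog '[[[1,0,0,0.2,0,0,0],[1,0,0,0.4,0,0,0],[1,0,0,0.4,0,0,0]]]'
```

```text
time: 7.15
tool_pos: [0.5679, -0.1092, 0.4435]
tcp_rot: [0.87, 3.014, 0.001]
wrist_force: [0.1, -0.2, 6.7]
width: 0.004
time: 7.52
tool_pos: [0.5683, -0.1093, 0.4411]
tcp_rot: [0.869, 3.011, 0.001]
wrist_force: [1.0, -0.1, 5.7]
width: -0.002
```

```bash
python3 -m jog '[[[1,0,0,0.2,0,0,0],[1,0,0,0.4,0,0,0],[1,0,0,0.6,0,0,0],[1,0,0,0.6,0,0,0]]]'
python3 -m jog '[[[1,0,0,0.2,0,0,0],[1,0,0,0.4,0,0,0],[1,0,0,0.6,0,0,0],[1,0,0,0.6,0,0,0]]]'
```

```text
time: 8.02
tool_pos: [0.5674, -0.1091, 0.4313]
tcp_rot: [0.871, 3.018, 0.001]
wrist_force: [1.3, 0.2, 0.2]
width: -0.0
time: 8.52
tool_pos: [0.5674, -0.1091, 0.4256]
tcp_rot: [0.871, 3.018, 0.001]
wrist_force: [0.1, 0.3, 1.0]
width: 0.001
```

```bash
python3 -m jog '[[[1,0,0,0.15,0,0,0],[1,0,0,0.3,0,0,0],[1,0,0,0.3,0,0,0]]]'
python3 -m jog '[[[1,0,0,0.15,0,0,0],[1,0,0,0.3,0,0,0],[1,0,0,0.3,0,0,0]]]'
```

```text
time: 8.9
tool_pos: [0.5681, -0.1091, 0.4244]
tcp_rot: [0.87, 3.014, 0.001]
wrist_force: [1.1, -0.3, 4.8]
width: -0.003
time: 9.28
tool_pos: [0.5679, -0.1091, 0.4244]
tcp_rot: [0.869, 3.013, 0.001]
wrist_force: [-3.4, 1.0, 16.2]
width: -0.002
```

```bash
python3 -m jog '[[[1,0,0,0.15,0,0,0],[1,0,0,0.3,0,0,0],[1,0,0,0.3,0,0,0]]]'
python3 -m jog '[[[1,0,0,-1,0,0,0],[1,0,0,-3,0,0,0],[1,0,0,-6,0,0,0],[1,-4,0,-7,0,0,0],[1,-6,2,-7,0,0,0],[1,-6,2,-7,0,0,0]]]'
python3 yaw.py w8.png
python3 - <<'E'
from h import *
shot('scene','s8.png')
a=cv2.imread('pics/s8.png'); cv2.imwrite('pics/s8z.png',cv2.resize(a[150:230,190:290],None,fx=7,fy=7,interpolation=cv2.INTER_CUBIC))
E
```

```text
time: 9.65
tool_pos: [0.5678, -0.109, 0.4243]
tcp_rot: [0.869, 3.011, 0.001]
wrist_force: [-7.8, 3.7, 25.8]
width: -0.001
time: 10.4
tool_pos: [0.6301, -0.1241, 0.4867]
tcp_rot: [0.87, 3.018, 0.001]
wrist_force: [0.2, 0.6, -1.0]
width: 0.0
px [[183.0, 88.0], [259.0, 90.0], [255.0, 165.0], [185.0, 162.0]]
0.277 ctr [ 0.5677 -0.1061] sides [0.0428 0.0432 0.0425 0.0424] 0.0427 yaw [56.4 55.  55.3 55.4]
0.271 ctr [ 0.5679 -0.1069] sides [0.0442 0.0446 0.044  0.0438] 0.0441 yaw [56.4 55.  55.3 55.4]
0.251 ctr [ 0.5685 -0.1097] sides [0.049  0.0494 0.0487 0.0485] 0.0489 yaw [56.4 55.  55.3 55.4]
[ 0.6293 -0.1241  0.4866] 10.45 [-0.26 -0.56 -0.01]
```

View pics/w8.png

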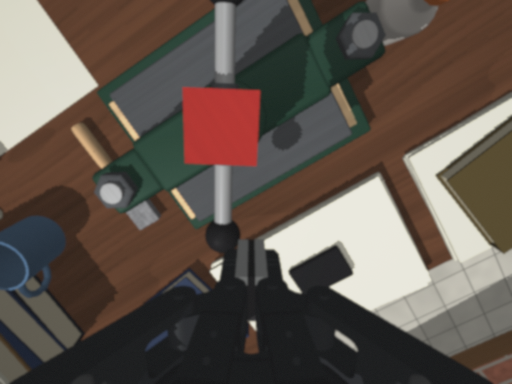

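View pics/s8z.png

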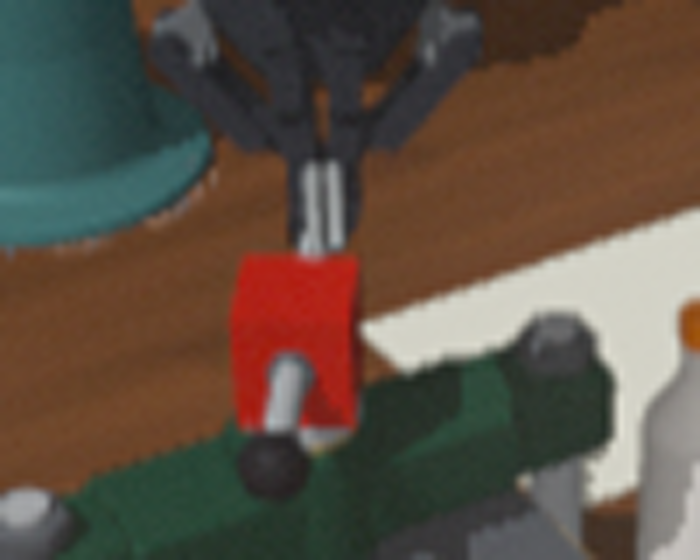

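View pics/s8.png

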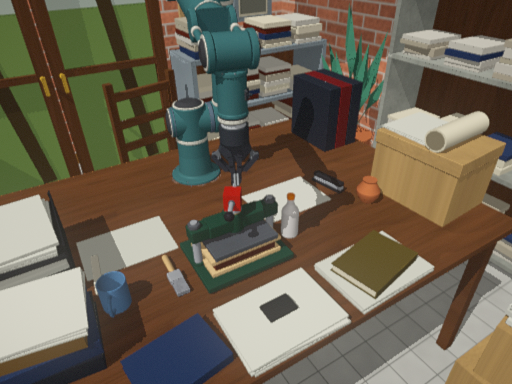

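The wrist view (w8) shows the red boss at about (221,127), with the fingers off to one side. Its size fits a top at 0.251 m, which is the home height. In the scene view (s8) the boss sits on the collar at about (232,198), and the bottle, brush, mug and other things are where they were.

```bash
python3 -c "
from workcell import bot
bot.finish_job()"
```

```text
the job is handed in; nothing more can be done
```

The handle is on the square and pressed home against the collar, and I handed the job in at about 10.5 s with the gripper clear of everything.

- **Turning:** I pushed the far arm clockwise with the closed fingertips. At a yaw of about -35° the handle dropped about 6 mm onto the square. I judged this from the boss's size in the wrist picture, which then fitted a top at 0.271 m.
- **Pressing:** I pressed straight down on the boss's top. It met resistance at a TCP height of 0.444 m, went past the spring balls, and stopped at 0.424 m. It stayed there while the force rose from 5 to 26 N, and 0.424 m is the height expected for fully home.
- **Last checks:** After I withdrew, the wrist picture gave a boss top at about 0.251 m, the home height, with the yaw unchanged at about -35°, so I saw no sign of the screw turning. The other things on the desk looked unmoved in the scene picture.
- **Disagreements:** One early automatic reading of the boss's yaw was wrong because of shadow, and I replaced it with a corner-based one. The first estimate of the square's angle from the pictures was rough, between 46° and 58°. The handle settled at 55°, within that range.

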